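Click the hook crown onto the utensil stand

ROBOT

A 7-joint arm with a two-finger parallel gripper is mounted at the origin on a cart in front of the work surface, level with it; the furniture and walls round the work are solid. World frame = base frame: x ahead of the robot, y to its left, z up, the work surface at z = 0. Lengths are in m, angles in rad, forces in N, time in s.
With the tool pointing down it reaches from about 0.425 to 0.925 m from the base axis. Payload 6.8 kg.
Tool frame: the origin (TCP) lies on the centre line of the jaws, within the pads' length; the fingertips stand bot.tip_reach ahead of it and the grasp point (between the pads) lies 3 mm ahead of it (bot.tip_reach is the distance from the TCP to the fingertips, in m); z points along the fingers, y is the line along which they close (so a half turn about z gives the same grasp; the last joint's range is limited). The gripper opens to 85 mm and grips with 20 to 120 N. Pads are 22 mm wide; open, the fingers measure 114 mm over their backs; the gripper's body (76 mm by 85 mm) begins 54 mm behind the grasp point. The pads swing forward as they close: fully open they stand 13 mm farther back than shut.
Start: joints at [1.103, 0.477, 0.022, 1.555, -0.011, 1.109, -0.083], TCP at [0.238, -0.632, 0.253] pointing down, gripper open.
Joint ranges: [-2.96, 2.96], [-0.34, 2.1], [-1.41, 1.46], [0.24, 2.44], [-1.37, 4.51], [0.17, 1.92], [-2.96, 2.96]. Speed limits (rad/s): [2.39, 2.39, 3.14, 3.14, 3.14, 3.14, 3.14].

INTERFACE

Orientations are given as a unit quaternion [w, x, y, z].
In Python, from station import bot gives the robot as it stands.
- The arm moves only by the tool jog_arm, never from a script. Its argument "deltas" is a list of rows, each a list of 7 numbers: the shift along the world's x, y, z in m, then the turn, a rotation vector about the world's x, y, z in rad, then the opening, from 0 (shut) to 1 (fully open). In form: [[x, y, z, rx, ry, rz, grip], ...]. A call has 1 to 10 rows; each row shifts and turns the commanded pose from where the row before left it; what a row does not reach is not made up. A row lasts 1/10 s, in which the tool goes at most 50 mm and 8.59 degrees, less where a joint would pass 70% of its speed; a pose out of reach is approached as far as the arm can. A call with a gripper value outside its range is refused whole. The fingers move at their own pace and stop on an object; "newtons" is the grip in N (left out, the last holds). Time passes only in rows, so rows that do not move let the fingers close. It gives the time, the measured TCP pose, the force, the opening and the grip force at its end, in the units of the state.
- bot.get_obs(): the state, without advancing time (a new reading comes with each control period).
- bot.read_camera(name): name is "scene" or "top" or "wrist"; returns a dict with "img" (384x512x3 uint8, red, green, blue), "K" (3x3 intrinsics, pixels), "eye" and "attitude" of the camera in the world. Camera axes: x right, y down, z forward; pixel columns grow to the right and rows downward; lengths in m; the calibration is good to about 2 mm. A picture is of the moment at which its call begins. There is no depth.
- bot.hand_in(): hands the job in; it is judged then, once.
The state is a dict: "t": time; "q": joint angles; "joint_vel": joint speeds; "joint_torque": joint torques, N m; "eef_pos": TCP position; "tool_rot": TCP orientation; "contact_force": force on the tool from outside, world axes, zero at the start; "torque": the same for the moment, N m; "gripper_width": opening from 0.0 (shut) to 1.0 (fully open); "grasp_force": force on a finger pad.
Only numpy, scipy, OpenCV 4.12 (cv2) and the standard library are available. Lean on these libraries where they do the work, as an engineer would, in place of code of your own. Each camera call takes 0.05 s, during which the arm holds its last target. There are 200 camera calls.

TASK

Assemble the utensil stand: pick up the metal hook crown from the worktop, thread its sleeve over the stand's upright post and slide it down past the sprung ball until the ball clicks out above it. Press it home firmly against the rubber stop ring with about 10 to 15 N, never ramming it, then let go; the post's height is not known exactly, so feel for the click and the stop, and leave the things around undisturbed.

Things in the scene. Friction and masses are not known exactly. Their poses are not given: they have to be found in the camera images.
- crown_mid (a point): Centre of the hook crown, on its axis 25 mm above its underside, z up: an upright bare metal sleeve (about 180 g), 50 mm tall, 34 mm outside diameter, 20 mm through bore. Its foot flange (52 mm diameter, lowest 10 mm) carries four thin hooks along the crown's +x, +y, -x, -y, reaching 52 mm from the axis and up to 18 mm above the underside. Flange end stays down.
- crown_grip (a point): Where to grip the crown: on its axis, 37 mm above its underside (13 mm below its top edge), across the 34 mm sleeve, from above, fingers between the hooks. Same axes as crown_mid.
- stand: Utensil stand, fixed: round steel base (130 mm wide, 14 mm high), clamp tube, upright 18 mm post with round nose. Origin on the post's axis at the worktop, z up. The telescopic post is clamped at an unmeasured height: nose tip 124 to 164 mm above the worktop. A rubber stop ring (28 mm wide) on it has its top face 72 mm below the nose tip, so the crown's underside seats 52 to 92 mm up.
- ball (a joint): How far the sprung detent ball is pressed in, m. 0: out, 5 mm proud of the post on the stand's +x, centre 12 mm below the nose tip; 0.001 to 0.0055 while the bore covers it. Passing it takes 4 to 10 N down, and up to 8 N sideways; over the top edge it clicks out, pulling the sleeve down; 1 to 3 mm on, the stop ring resists, 4 N per mm for 4 mm, then hard. Over 25 N harms the clamp.
- egg_timer_mid (a point): Bystander: wind-up kitchen timer, 61 mm wide, 50 mm tall; the point is half-way up its axis.
- capsule_mid (a point): Bystander: coffee capsule, 54 mm wide, 34 mm tall; the point is half-way up.
- teaspoon_mid (a point): Bystander: steel teaspoon, 130 mm long, lying on the worktop; the point is near its middle.
- mug_mid (a point): Bystander: white mug, 78 mm wide without its handle, 97 mm tall; the point is half-way up its axis.
There are look-alikes about, which are no part of the job. Leave any red look-alike of the part that bears crown_mid alone.

How it is judged:
On the way, in this order (a step that is already met when the one before it is completed fails the run):
1. the crown is lifted clear of the worktop (height (world z) of crown_mid above 0.06 m), for 0.1 s.
2. the sleeve is on the post, upright, holding the ball pressed in (value of joint ball above 0.0015 m and horizontal distance between crown_mid and stand below 0.006 m and angle between crown_mid's own z axis and vertical below 0.15 rad), for 0.1 s.
3. the sleeve is past the ball, which has clicked out above it, and is pressed home on the stop ring with at least 8 N (value of joint ball below 0.001 m and z of crown_mid in the frame of stand below 0.12 m and horizontal distance between crown_mid and stand below 0.004 m and contact force between crown and stand above 8 N), for 0.1 s.
At the end, for the whole second after the job is handed in: The crown stands still and upright on the post (within 0.1 rad, its axis within 4 mm of the post's), down on the stop ring (its centre 70 to 120 mm above the worktop), with the ball sprung out above its upper edge (pressed in by less than 1 mm) (value of joint ball below 0.001 m and z of crown_mid in the frame of stand between 0.07 and 0.12 m and horizontal distance between crown_mid and stand below 0.004 m and angle between crown_mid's own z axis and vertical below 0.1 rad and linear speed of crown below 0.02 m/s); the robot touches nothing.
It fails at once if the crown is pressed against the stand with more than 25 N (contact force between crown and stand above 25 N).
It fails at once if a bystander is moved more than 30 mm (distance of any of egg_timer_mid, capsule_mid, teaspoon_mid, mug_mid from where it was at the start of the episode above 0.03 m).
It also fails if it takes over 58 s, if anything falls off the work surface, if the arm or the gripper's body presses on something with over 40 N, if the wrist force passes 120 N, or if a joint passes its speed limit or range.

## Working session

There is one attempt and no reset: what is moved stays moved. The work goes in short steps, Python scripts to look and compute and a tool call to move; the robot and the scene stay as the last step left them, time stands still between calls to the robot, and variables do not carry over. Pictures are saved under pics/ and viewed, at most 10 in all, crops included, and the job is handed in when it is done.

Besides the shell and the picture viewer there is one more tool, called by a JSON object that holds its "op" and its "data", one argument or row to a line. jog_arm: Moves the arm, as the interface text tells. Its arguments: {"type":"object","properties":{"deltas":{"type":"array"},"newtons":{"type":"number"}},"required":["deltas"]}

```bash
mkdir -p pics
cat > h.py <<'E'
import numpy as np,cv2
from station import bot
def save(n,c):
    cv2.imwrite(f'pics/{n}.png',c['img'][:,:,::-1]); np.savez(f'pics/{n}.npz',**c)
def rot(a):
    a=np.array(a,float)
    if a.size==9: return a.reshape(3,3)
    from scipy.spatial.transform import Rotation as R
    return R.from_quat(a[[1,2,3,0]]).as_matrix()
def ray(c,u,v):
    d=rot(c['attitude'])@np.linalg.inv(c['K'])@[u,v,1.]; return np.array(c['eye']),d
def plane(c,u,v,z):
    e,d=ray(c,u,v); return e+d*(z-e[2])/d[2]
def proj(c,p):
    q=c['K']@(rot(c['attitude']).T@(np.array(p)-c['eye'])); return q[:2]/q[2]
def tri(c1,p1,c2,p2):
    e1,d1=ray(c1,*p1);e2,d2=ray(c2,*p2)
    s=np.linalg.lstsq(np.c_[d1,-d2],e2-e1,rcond=None)[0]
    a=e1+s[0]*d1;b=e2+s[1]*d2; return (a+b)/2,np.linalg.norm(a-b)
E
python3 - <<'E'
from h import *
for n in ['scene','top','wrist']:
    c=bot.read_camera(n);save(n+'0',c);print(n,c['K'][0][0],c['eye'],c['attitude'])
print(bot.get_obs(),bot.tip_reach)
a=cv2.imread('pics/scene0.png');b=cv2.imread('pics/top0.png')
E
```

```text
scene 375.0442311216064 [0.10590656 0.17900725 0.83053018] [ 0.13093884 -0.3433528   0.87730116 -0.30871758]
top 449.2935369209082 [ 0.43351353 -0.28150407  1.14290287] [ 0.04055999 -0.70117547  0.71161492 -0.01766525]
wrist 340.1513674324737 [ 0.3062315  -0.60552071  0.37286219] [ 0.11901594  0.8139033  -0.56247979 -0.08374434]
{'t': 0.15, 'q': array([ 1.10291233,  0.47762283,  0.0223735 ,  1.55618256, -0.01151831,
        1.10930287, -0.08310813]), 'joint_vel': array([-0.00141242, -0.00232103,  0.00064113, -0.00343909,  0.0001923 ,
       -0.00037338,  0.00111954]), 'joint_torque': array([ 3.58525605e-03, -5.96927404e+01,  1.61081236e+00, -2.81487501e+01,
        1.27088049e-02,  6.63087078e-03,  2.47555704e-05]), 'eef_pos': array([ 0.23749186, -0.63140384,  0.25255875]), 'tool_rot': array([-6.72595165e-04,  9.83864747e-01,  1.78912488e-01, -1.69450566e-04]), 'contact_force': array([-0.31171312,  0.37533871,  0.57785654]), 'torque': array([-0.00039455, -0.00859307, -0.044527  ]), 'grasp_force': 0.0, 'gripper_width': 0.9973043094156545} 0.022
```

View pics/scene0.png

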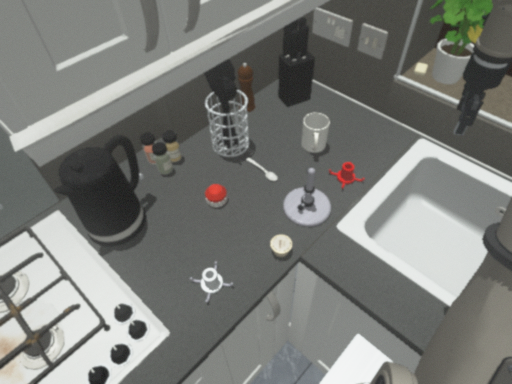

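View pics/top0.png

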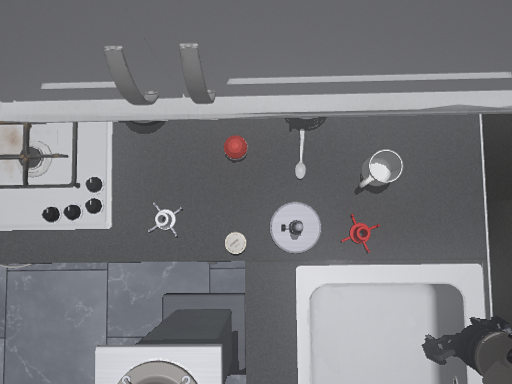

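The scene and top views show two crown shapes. The bare-metal one is at scene (210,280) / top (165,219). The red look-alike is at scene (346,175) / top (360,233), so I rule it out by colour. The stand is at scene (307,203) / top (295,227), capsule at top (235,243), timer at (235,148), spoon at (301,155) and mug at (382,168). I choose the bare-metal crown and will check it in a close crop.

Run:
```python
from h import *
a=cv2.imread('pics/scene0.png');b=cv2.imread('pics/top0.png')
f=lambda i,x,y:cv2.resize(i[y:y+72,x:x+96],None,fx=4,fy=4,interpolation=cv2.INTER_CUBIC)
cv2.imwrite('pics/crop1.png',np.vstack([np.hstack([f(a,165,245),f(a,260,160)]),np.hstack([f(b,117,183),f(b,247,191)])]))
s=dict(np.load('pics/scene0.npz'));t=dict(np.load('pics/top0.npz'))
print('crown top',plane(t,165,219,.05),plane(s,210,271,.05),'base',plane(t,295.5,227,.014),plane(s,307,207,.014))
print('nose',tri(s,(311,170),t,(297,227)))
for n,u,v,z in [('cap',235,243,.03),('timer',235,148,.04),('mug',382,168,.09),('spoon',301,155,.0),('red',360,233,.03)]: print(n,plane(t,u,v,z))
```

```text
crown top [ 0.46694367 -0.02887587  0.05      ] [ 0.47204303 -0.02671114  0.05      ] base [ 0.44336076 -0.34911609  0.014     ] [ 0.43680737 -0.34241733  0.014     ]
nose (array([ 0.44152346, -0.34414953,  0.15761129]), np.float64(0.0013091289780810186))
cap [ 0.40588755 -0.19839747  0.03      ]
timer [ 0.6412764  -0.20149851  0.04      ]
mug [ 0.57770565 -0.54950574  0.09      ]
spoon [ 0.62733407 -0.36789067  0.        ]
red [ 0.42639542 -0.50547397  0.03      ]
```

View pics/crop1.png

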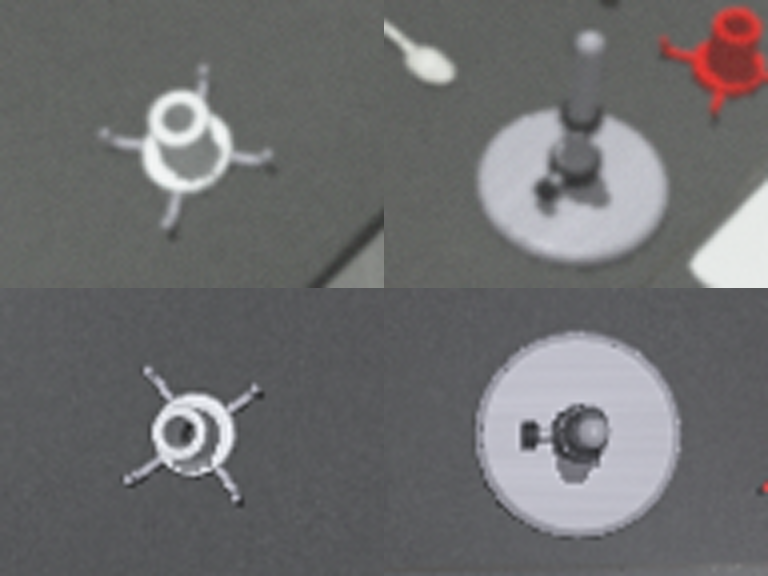

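The crop confirms the bare-metal crown, flange down, with hooks at about 36°+90°k in the world. The stand post is at crop (590,42), with its stop ring and clamp knob below. Gripping between hooks needs the closing line at about −9°, a turn of roughly +60°.

{"op": "jog_arm", "data": {
  "deltas": [
    [0.0115,0.03,0,0,0,0.0525,1],
    [0.0115,0.03,0,0,0,0.0525,1],
    [0.0115,0.03,0,0,0,0.0525,1],
    [0.0115,0.03,0,0,0,0.0525,1],
    [0.0115,0.03,0,0,0,0.0525,1],
    [0.0115,0.03,0,0,0,0.0525,1],
    [0.0115,0.03,0,0,0,0.0525,1],
    [0.0115,0.03,0,0,0,0.0525,1],
    [0.0115,0.03,0,0,0,0.0525,1],
    [0.0115,0.03,0,0,0,0.0525,1]
  ],
  "newtons": 40
}}

```text
t: 1.15
eef_pos: [0.3528, -0.3305, 0.2532]
tool_rot: [-0.0, 0.903, 0.429, -0.0]
contact_force: [-0.4, -0.3, -0.2]
gripper_width: 1.002
grasp_force: 0.0
```

{"op": "jog_arm", "data": {
  "deltas": [
    [0.0115,0.03,0,0,0,0.0525,1],
    [0.0115,0.03,0,0,0,0.0525,1],
    [0.0115,0.03,0,0,0,0.0525,1],
    [0.0115,0.03,0,0,0,0.0525,1],
    [0.0115,0.03,0,0,0,0.0525,1],
    [0.0115,0.03,-0.01,0,0,0.0525,1],
    [0.0115,0.03,-0.01,0,0,0.0525,1],
    [0.0115,0.03,-0.01,0,0,0.0525,1],
    [0.0115,0.03,-0.01,0,0,0.0525,1],
    [0,0,0,0,0,0,1]
  ]
}}

```text
t: 2.15
eef_pos: [0.4567, -0.0574, 0.2124]
tool_rot: [-0.001, 0.776, 0.631, 0.0]
contact_force: [0.1, 0.3, 0.6]
gripper_width: 1.001
grasp_force: 0.0
```

Run:
```python
from h import *
o=bot.get_obs();print(o['eef_pos'],o['tool_rot'],o['q'])
s=dict(np.load('pics/scene0.npz'));t=dict(np.load('pics/top0.npz'))
print(plane(t,162,219.2,.05),plane(s,209.5,274.5,.05),tri(s,(311.5,170.5),t,(298.5,226.5)))
c=bot.read_camera('wrist');save('w1',c);print(c['eye'],proj(c,[.467,-.025,.05]))
```

```text
[ 0.45666    -0.05735294  0.21241457] [-1.15818373e-03  7.75935803e-01  6.30810675e-01  4.23576546e-04] [ 0.44103166  0.21247598 -0.50391618  2.06540923  0.12792154  0.89415837
 -0.33936207]
[ 0.46656058 -0.02148379  0.05      ] [ 0.46636441 -0.02003929  0.05      ] (array([ 0.44249305, -0.34789154,  0.15206735]), np.float64(0.0016167402459866466))
[0.47166995 0.01438764 0.33302381] [266.34616117 138.20287312]
```

View pics/w1.png

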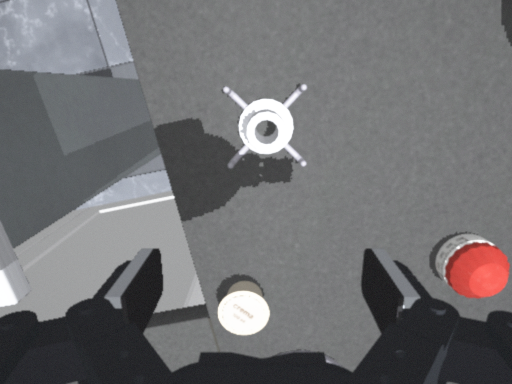

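Wrist view: the crown's rim centre is at about (267,129). Its hooks lie diagonally to the horizontal closing line, as wanted. The capsule at (243,308) is well clear.

Run:
```python
from h import *
c=dict(np.load('pics/w1.npz'))
print(plane(c,267,129,.05))
g=cv2.cvtColor(c['img'][90:170,225:315],cv2.COLOR_RGB2GRAY)
m=(g>150).astype(np.uint8); n,l,st,ce=cv2.connectedComponentsWithStats(m); i=1+np.argmax(st[1:,4]); print(st[i],ce[i]+[225,90])
h=(cv2.connectedComponentsWithStats((1-(g>110)).astype(np.uint8)))
for s,k in zip(h[2],h[3]): 
    if s[4]>15: print(s,k+[225,90], plane(c,*(k+[225,90]),.05))
hk=[plane(c,u,v,.015)[:2] for u,v in [(304,88),(226,90),(233,164),(303,163)]]
ctr=np.mean(hk,0);print(ctr,[np.degrees(np.arctan2(*(p-ctr)[::-1])) for p in hk],[np.hypot(*(p-ctr)) for p in hk])
```

```text
[ 0.46903708 -0.01768929  0.05      ]
[   0    0   82   77 2737] [266.40591889 124.84545122]
[   0    0   90   80 6055] [271.9314616  124.42824112] [ 0.47374123 -0.01486652  0.05      ]
[ 39  31  12  15 116] [269.47413793 128.52586207] [ 0.47111    -0.01772366  0.05      ]
[  0  49  69  31 997] [254.79638917 160.53761284] [ 0.45366518 -0.04151007  0.05      ]
[ 0.46856706 -0.02013018] [np.float64(34.528798877473726), np.float64(125.98916071891315), np.float64(-144.38212189796226), np.float64(-55.59385056000818)] [np.float64(0.0483342187731693), np.float64(0.04932262809354977), np.float64(0.04698206473560816), np.float64(0.04841373663027199)]
```

{"op": "jog_arm", "data": {
  "deltas": [
    [0.006,0.019,0,0,0,0.015,1],
    [0.0055,0.019,0,0,0,0.015,1],
    [0,0,-0.03,0,0,0,1],
    [0,0,-0.03,0,0,0,1],
    [0,0,-0.03,0,0,0,1],
    [0,0,-0.03,0,0,0,1],
    [0,0,-0.02,0,0,0,1],
    [0,0,-0.02,0,0,0,1],
    [0,0,-0.012,0,0,0,1],
    [0,0,0,0,0,0,1]
  ]
}}

```text
t: 3.2
eef_pos: [0.4667, -0.0247, 0.0402]
tool_rot: [-0.001, 0.769, 0.639, -0.001]
contact_force: [-0.1, -0.6, 0.2]
gripper_width: 1.0
grasp_force: 0.0
```

Run:
```python
from h import *
o=bot.get_obs();print(o['eef_pos'],o['contact_force'])
c=bot.read_camera('wrist');save('w2',c)
b=bot.read_camera('scene');save('s2',b)
cv2.imwrite('pics/v2.png',np.hstack([cv2.resize(c['img'][144:,106:426],(400,300))[:,:,::-1],cv2.resize(b['img'][220:340,130:290],(400,300))[:,:,::-1]]))
```

```text
[ 0.46668469 -0.02468134  0.04023289] [-0.11338364 -0.55540735  0.15640537]
```

View pics/v2.png

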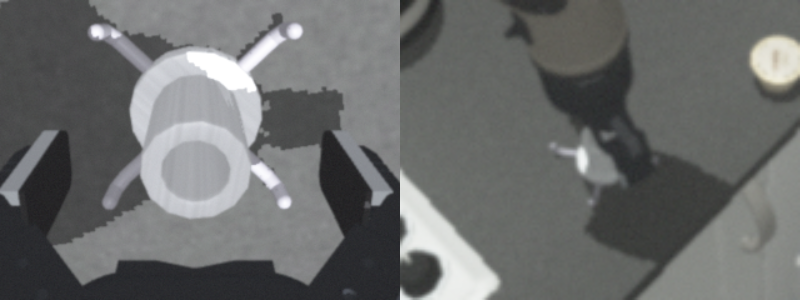

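The close view shows the crown's rim centre at crop (197,171), between the pads with the hooks clear.

Run:
```python
from h import *
c=dict(np.load('pics/w2.npz'));print(plane(c,263.6,280.8,.05))
```

```text
[ 0.46829521 -0.01960602  0.05      ]
```

{"op": "jog_arm", "data": {
  "deltas": [
    [0.0015,0.005,0,0,0,0,1],
    [0,0,0,0,0,0,0.6],
    [0,0,0,0,0,0,0.4],
    [0,0,0,0,0,0,0],
    [0,0,0,0,0,0,0],
    [0,0,0,0,0,0,0],
    [0,0,0,0,0,0,0],
    [0,0,0,0,0,0,0]
  ],
  "newtons": 70
}}

```text
t: 4.1
eef_pos: [0.4693, -0.0189, 0.0417]
tool_rot: [0.0, 0.769, 0.639, 0.0]
contact_force: [-2.0, -0.3, 5.9]
gripper_width: 0.372
grasp_force: 69.5
```

{"op": "jog_arm", "data": {
  "deltas": [
    [0,0,0.01,0,0,0,0],
    [0,0,0.015,0,0,0,0],
    [0,0,0.015,0,0,0,0],
    [0,0,0.02,0,0,0,0],
    [0,0,0.02,0,0,0,0],
    [0,0,0.02,0,0,0,0],
    [0,0,0.02,0,0,0,0],
    [0,0,0.02,0,0,0,0],
    [0,0,0.03,0,0,0,0],
    [0,0,0,0,0,0,0]
  ]
}}

```text
t: 5.1
eef_pos: [0.4711, -0.0185, 0.215]
tool_rot: [0.002, 0.769, 0.639, 0.002]
contact_force: [1.2, -0.3, -1.9]
gripper_width: 0.367
grasp_force: 69.6
```

{"op": "jog_arm", "data": {
  "deltas": [
    [0,-0.01,0.01,0,0,0,0],
    [0,-0.02,0.01,0,0,0,0],
    [0,-0.025,0.01,0,0,0,0],
    [-0.002,-0.025,0.01,0,0,0,0],
    [-0.002,-0.025,0,0,0,0,0],
    [-0.002,-0.025,0,0,0,0,0],
    [-0.002,-0.025,0,0,0,0,0],
    [-0.002,-0.025,0,0,0,0,0],
    [-0.002,-0.025,0,0,0,0,0],
    [-0.002,-0.025,0,0,0,0,0]
  ]
}}

```text
t: 6.1
eef_pos: [0.4542, -0.2495, 0.2505]
tool_rot: [-0.001, 0.769, 0.639, -0.0]
contact_force: [0.1, 0.5, -1.2]
gripper_width: 0.371
grasp_force: 69.6
```

{"op": "jog_arm", "data": {
  "deltas": [
    [-0.003,-0.025,0,0,0,0,0],
    [-0.003,-0.025,0,0,0,0,0],
    [-0.003,-0.025,0,0,0,0,0],
    [-0.003,-0.025,0,0,0,0,0],
    [-0.003,-0.025,0,0,0,0,0],
    [-0.003,-0.025,0,0,0,0,0],
    [-0.003,-0.02,0,0,0,0,0],
    [0,-0.01,0,0,0,0,0],
    [0,0,0,0,0,0,0],
    [0,0,0,0,0,0,0]
  ]
}}

```text
t: 7.1
eef_pos: [0.4346, -0.4275, 0.251]
tool_rot: [-0.0, 0.769, 0.64, 0.0]
contact_force: [0.1, 0.4, -1.5]
gripper_width: 0.373
grasp_force: 69.6
```

Run:
```python
from h import *
o=bot.get_obs();print(o['eef_pos'],o['contact_force'])
c=bot.read_camera('wrist');save('w3',c);print(proj(c,[.4425,-.348,.152]))
```

```text
[ 0.43464621 -0.42751105  0.25104672] [ 0.09778824  0.38561523 -1.45977922]
[251.1584159   77.64609805]
```

View pics/w3.png

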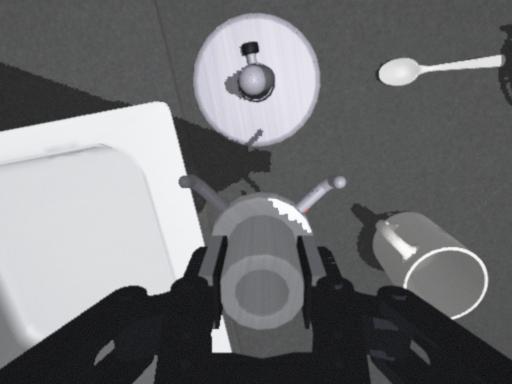

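The nose is at (256,79) and the base disc centre at about (257,80). The crown is upright in the grip with its rim centre at (262,291).

Run:
```python
from h import *
c=dict(np.load('pics/w3.npz'))
im=c['img'];g=cv2.cvtColor(im,cv2.COLOR_RGB2GRAY)
m=(g>140).astype(np.uint8);m[:,:185]=0;m[:,330:]=0;m[150:]=0
cn=max(cv2.findContours(m,cv2.RETR_EXTERNAL,cv2.CHAIN_APPROX_NONE)[0],key=cv2.contourArea)
(e,ax,_)=cv2.fitEllipse(cv2.convexHull(cn));print(e,ax)
print('base',plane(c,*e,.014));
for z in(.125,.15,.155):print('nose',z,plane(c,256,79,z))
print('crown',plane(c,262,291,.259))
s=dict(np.load('pics/scene0.npz'));t=dict(np.load('pics/top0.npz'))
for k,p in((s,(311.5,170.5)),(t,(298.5,226.5))):print(tri(k,p,c,(256,79)))
cv2.imwrite('pics/c3.png',cv2.resize(im[40:115,210:310],None,fx=6,fy=6,interpolation=cv2.INTER_CUBIC)[:,:,::-1])
```

```text
(256.4954833984375, 79.15805053710938) (125.78948211669922, 131.98220825195312)
base [ 0.44411377 -0.3457823   0.014     ]
nose 0.125 [ 0.4449574  -0.34857434  0.125     ]
nose 0.15 [ 0.4452509  -0.34925656  0.15      ]
nose 0.155 [ 0.4453096 -0.349393   0.155    ]
crown [ 0.43462315 -0.4277539   0.259     ]
(array([ 0.44422594, -0.34987828,  0.14930292]), np.float64(0.0024036267998164746))
(array([ 0.4441936 , -0.34884306,  0.1281369 ]), np.float64(0.0016425869816919718))
```

View pics/c3.png

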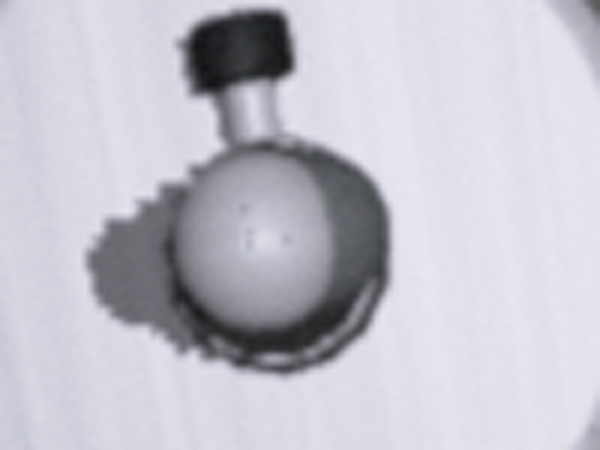

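The crop puts the nose centre at full-image (252.2,80.0), with the knob on its +y side.

Run:
```python
from h import *
c=dict(np.load('pics/w3.npz'))
for z in(.125,.15):print(plane(c,252.2,80,z),proj(c,[.4435,-.348,z]))
s=dict(np.load('pics/scene0.npz'));t=dict(np.load('pics/top0.npz'))
for k,p in((s,(311.5,170.5)),(t,(298.5,226.5))):print(tri(k,p,c,(252.2,80)))
```

```text
[ 0.44225703 -0.34874668  0.125     ] [253.76751386  78.53881092]
[ 0.44282432 -0.34941143  0.15      ] [252.84322028  77.43585863]
(array([ 0.44272124, -0.34949897,  0.15051375]), np.float64(0.0002729426301955081))
(array([ 0.44289594, -0.34882006,  0.13357156]), np.float64(0.0009409407298173131))
```

{"op": "jog_arm", "data": {
  "deltas": [
    [0.0014,0.013,0,0,0,0,0],
    [0.0014,0.013,0,0,0,0,0],
    [0.0014,0.013,0,0,0,0,0],
    [0.0014,0.013,0,0,0,0,0],
    [0.0014,0.013,0,0,0,0,0],
    [0.0014,0.0135,0,0,0,0,0],
    [0,0,-0.015,0,0,0,0],
    [0,0,-0.015,0,0,0,0],
    [0,0,0,0,0,0,0],
    [0,0,0,0,0,0,0]
  ]
}}

```text
t: 8.15
eef_pos: [0.4427, -0.3499, 0.2215]
tool_rot: [-0.0, 0.769, 0.639, 0.0]
contact_force: [-0.1, -0.1, -1.5]
gripper_width: 0.369
grasp_force: 69.6
```

Run:
```python
from h import *
o=bot.get_obs();print(o['eef_pos'],o['contact_force'])
c=bot.read_camera('wrist');save('w4',c)
s=bot.read_camera('scene');save('s4',s);t=bot.read_camera('top');save('t4',t)
f=lambda i,x,y:cv2.resize(i['img'][y:y+96,x:x+128],(400,300),interpolation=cv2.INTER_CUBIC)[:,:,::-1]
cv2.imwrite('pics/v4.png',np.vstack([np.hstack([f(s,245,130),f(t,235,180)]),np.hstack([cv2.resize(c['img'][144:,106:426],(400,300))[:,:,::-1]]*2)]))
```

```text
[ 0.4426553  -0.34992946  0.22150779] [-0.1378325  -0.07388035 -1.5395765 ]
```

View pics/v4.png

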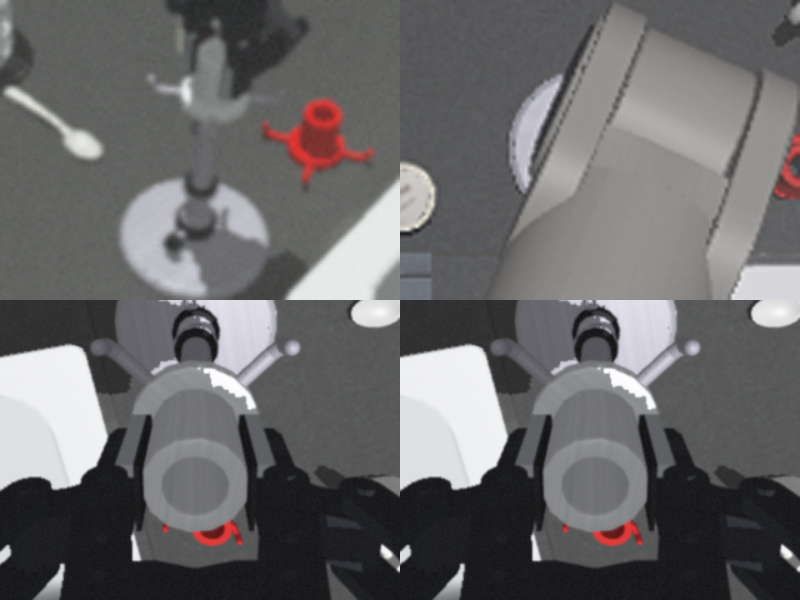

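The crown hangs upright over the post: in the scene view the post at crop (203,150) lines up under the flange, and the wrist view agrees. Lowering gently.

{"op": "jog_arm", "data": {
  "deltas": [
    [0.0003,0.0008,-0.003,0,0,0,0],
    [0,0,-0.003,0,0,0,0],
    [0,0,-0.003,0,0,0,0],
    [0,0,-0.003,0,0,0,0],
    [0,0,-0.003,0,0,0,0],
    [0,0,-0.003,0,0,0,0],
    [0,0,0,0,0,0,0]
  ]
}}

```text
t: 9.0
eef_pos: [0.4426, -0.3493, 0.2027]
tool_rot: [-0.0, 0.769, 0.639, -0.0]
contact_force: [-0.3, 0.5, -2.4]
gripper_width: 0.367
grasp_force: 69.6
```

{"op": "jog_arm", "data": {
  "deltas": [
    [0,0,-0.001,0,0,0,0],
    [0,0,-0.001,0,0,0,0],
    [0,0,-0.001,0,0,0,0],
    [0,0,-0.001,0,0,0,0],
    [0,0,0,0,0,0,0]
  ]
}}

```text
t: 9.5
eef_pos: [0.4428, -0.3494, 0.1992]
tool_rot: [-0.0, 0.769, 0.639, -0.0]
contact_force: [-1.0, -0.9, -1.6]
gripper_width: 0.371
grasp_force: 69.6
```

{"op": "jog_arm", "data": {
  "deltas": [
    [0,0,-0.001,0,0,0,0],
    [0,0,-0.001,0,0,0,0],
    [0,0,-0.001,0,0,0,0],
    [0,0,-0.001,0,0,0,0],
    [0,0,0,0,0,0,0]
  ]
}}

```text
t: 10.0
eef_pos: [0.4427, -0.3494, 0.1951]
tool_rot: [-0.0, 0.769, 0.639, -0.0]
contact_force: [-0.2, -0.0, -1.7]
gripper_width: 0.366
grasp_force: 69.6
```

{"op": "jog_arm", "data": {
  "deltas": [
    [0,0,-0.001,0,0,0,0],
    [0,0,-0.001,0,0,0,0],
    [0,0,-0.001,0,0,0,0],
    [0,0,-0.001,0,0,0,0],
    [0,0,0,0,0,0,0]
  ]
}}

```text
t: 10.5
eef_pos: [0.4438, -0.3495, 0.1917]
tool_rot: [0.001, 0.769, 0.639, 0.001]
contact_force: [2.2, 0.8, -0.1]
gripper_width: 0.368
grasp_force: 69.8
```

{"op": "jog_arm", "data": {
  "deltas": [
    [0,0,-0.001,0,0,0,0],
    [0,0,-0.001,0,0,0,0],
    [0,0,-0.001,0,0,0,0],
    [0,0,0,0,0,0,0]
  ]
}}

```text
t: 10.9
eef_pos: [0.4441, -0.3488, 0.1888]
tool_rot: [0.001, 0.769, 0.64, 0.001]
contact_force: [4.2, 3.3, 2.4]
gripper_width: 0.368
grasp_force: 70.0
```

{"op": "jog_arm", "data": {
  "deltas": [
    [0,0,-0.001,0,0,0,0],
    [0,0,-0.001,0,0,0,0],
    [0,0,-0.001,0,0,0,0],
    [0,0,0,0,0,0,0]
  ]
}}

```text
t: 11.3
eef_pos: [0.4438, -0.3488, 0.185]
tool_rot: [0.0, 0.769, 0.64, 0.001]
contact_force: [5.2, 3.3, -1.4]
gripper_width: 0.367
grasp_force: 69.7
```

{"op": "jog_arm", "data": {
  "deltas": [
    [0,0,-0.001,0,0,0,0],
    [0,0,-0.001,0,0,0,0],
    [0,0,0,0,0,0,0]
  ]
}}

```text
t: 11.6
eef_pos: [0.4438, -0.3488, 0.1829]
tool_rot: [0.0, 0.769, 0.64, 0.001]
contact_force: [5.3, 1.9, -2.6]
gripper_width: 0.372
grasp_force: 69.7
```

{"op": "jog_arm", "data": {
  "deltas": [
    [0.0006,0.0003,0,0,0,0,0],
    [0,0,-0.001,0,0,0,0],
    [0,0,-0.001,0,0,0,0],
    [0,0,0,0,0,0,0]
  ]
}}

```text
t: 12.0
eef_pos: [0.4442, -0.3487, 0.1809]
tool_rot: [0.0, 0.769, 0.64, 0.001]
contact_force: [5.8, 2.5, -0.6]
gripper_width: 0.363
grasp_force: 69.7
```

{"op": "jog_arm", "data": {
  "deltas": [
    [0,0,-0.001,0,0,0,0],
    [0,0,-0.001,0,0,0,0],
    [0,0,0,0,0,0,0]
  ]
}}

```text
t: 12.3
eef_pos: [0.4442, -0.3486, 0.1789]
tool_rot: [0.0, 0.769, 0.64, 0.001]
contact_force: [5.2, 2.2, -2.5]
gripper_width: 0.368
grasp_force: 69.7
```

{"op": "jog_arm", "data": {
  "deltas": [
    [0,0,-0.001,0,0,0,0],
    [0,0,-0.001,0,0,0,0],
    [0,0,0,0,0,0,0]
  ]
}}

```text
t: 12.6
eef_pos: [0.4442, -0.3486, 0.1769]
tool_rot: [0.0, 0.769, 0.64, 0.001]
contact_force: [6.0, 2.0, -1.0]
gripper_width: 0.367
grasp_force: 69.7
```

{"op": "jog_arm", "data": {
  "deltas": [
    [0,0,-0.002,0,0,0,0],
    [0,0,-0.002,0,0,0,0],
    [0,0,-0.002,0,0,0,0],
    [0,0,-0.002,0,0,0,0],
    [0,0,-0.002,0,0,0,0],
    [0,0,0,0,0,0,0]
  ]
}}

```text
t: 13.2
eef_pos: [0.4441, -0.3486, 0.1667]
tool_rot: [-0.0, 0.769, 0.64, 0.001]
contact_force: [5.3, 2.3, -1.8]
gripper_width: 0.367
grasp_force: 69.5
```

{"op": "jog_arm", "data": {
  "deltas": [
    [0,0,-0.002,0,0,0,0],
    [0,0,-0.002,0,0,0,0],
    [0,0,-0.002,0,0,0,0],
    [0,0,-0.002,0,0,0,0],
    [0,0,-0.002,0,0,0,0],
    [0,0,0,0,0,0,0]
  ]
}}

```text
t: 13.8
eef_pos: [0.444, -0.3486, 0.1567]
tool_rot: [-0.0, 0.769, 0.64, 0.0]
contact_force: [5.9, 2.4, -3.8]
gripper_width: 0.369
grasp_force: 69.5
```

{"op": "jog_arm", "data": {
  "deltas": [
    [0,0,-0.001,0,0,0,0],
    [0,0,-0.001,0,0,0,0],
    [0,0,-0.001,0,0,0,0],
    [0,0,-0.001,0,0,0,0],
    [0,0,0,0,0,0,0]
  ]
}}

```text
t: 14.3
eef_pos: [0.4442, -0.3486, 0.1529]
tool_rot: [0.0, 0.769, 0.64, 0.001]
contact_force: [5.5, 1.8, -1.6]
gripper_width: 0.364
grasp_force: 69.6
```

{"op": "jog_arm", "data": {
  "deltas": [
    [0,0,-0.001,0,0,0,0],
    [0,0,-0.001,0,0,0,0],
    [0,0,-0.001,0,0,0,0],
    [0,0,-0.001,0,0,0,0],
    [0,0,0,0,0,0,0]
  ]
}}

```text
t: 14.8
eef_pos: [0.4442, -0.3486, 0.1489]
tool_rot: [0.0, 0.769, 0.64, 0.001]
contact_force: [5.4, 1.9, -1.5]
gripper_width: 0.37
grasp_force: 69.6
```

{"op": "jog_arm", "data": {
  "deltas": [
    [0,0,-0.001,0,0,0,0],
    [0,0,-0.001,0,0,0,0],
    [0,0,-0.001,0,0,0,0],
    [0,0,0,0,0,0,0]
  ]
}}

```text
t: 15.2
eef_pos: [0.4442, -0.3486, 0.1459]
tool_rot: [0.0, 0.769, 0.64, 0.001]
contact_force: [6.0, 1.6, -1.7]
gripper_width: 0.371
grasp_force: 69.6
```

{"op": "jog_arm", "data": {
  "deltas": [
    [0,0,-0.001,0,0,0,0],
    [0,0,-0.001,0,0,0,0],
    [0,0,0,0,0,0,0]
  ]
}}

```text
t: 15.5
eef_pos: [0.4442, -0.3486, 0.1439]
tool_rot: [0.0, 0.769, 0.64, 0.0]
contact_force: [5.9, 2.1, -2.5]
gripper_width: 0.369
grasp_force: 69.6
```

{"op": "jog_arm", "data": {
  "deltas": [
    [0,0,-0.001,0,0,0,0],
    [0,0,-0.001,0,0,0,0],
    [0,0,0,0,0,0,0]
  ]
}}

```text
t: 15.8
eef_pos: [0.4442, -0.3486, 0.1419]
tool_rot: [0.0, 0.769, 0.64, 0.001]
contact_force: [5.2, 2.3, -1.7]
gripper_width: 0.369
grasp_force: 69.6
```

{"op": "jog_arm", "data": {
  "deltas": [
    [0,0,-0.001,0,0,0,0],
    [0,0,-0.001,0,0,0,0],
    [0,0,0,0,0,0,0]
  ]
}}

```text
t: 16.1
eef_pos: [0.4441, -0.3486, 0.1399]
tool_rot: [0.0, 0.769, 0.64, 0.0]
contact_force: [5.8, 3.2, -1.7]
gripper_width: 0.372
grasp_force: 69.5
```

{"op": "jog_arm", "data": {
  "deltas": [
    [0,0,-0.001,0,0,0,0],
    [0,0,-0.001,0,0,0,0],
    [0,0,0,0,0,0,0]
  ]
}}

```text
t: 16.4
eef_pos: [0.4441, -0.3486, 0.1379]
tool_rot: [0.0, 0.769, 0.64, 0.0]
contact_force: [6.1, 2.2, -2.4]
gripper_width: 0.367
grasp_force: 69.6
```

{"op": "jog_arm", "data": {
  "deltas": [
    [0,0,-0.001,0,0,0,0],
    [0,0,0,0,0,0,0]
  ]
}}

```text
t: 16.6
eef_pos: [0.4441, -0.3486, 0.1368]
tool_rot: [0.0, 0.769, 0.64, 0.0]
contact_force: [4.9, 1.4, -2.9]
gripper_width: 0.371
grasp_force: 69.6
```

{"op": "jog_arm", "data": {
  "deltas": [
    [0,0,-0.001,0,0,0,0],
    [0,0,0,0,0,0,0]
  ]
}}

```text
t: 16.8
eef_pos: [0.444, -0.3487, 0.1357]
tool_rot: [-0.0, 0.769, 0.64, 0.0]
contact_force: [5.6, 1.5, -3.4]
gripper_width: 0.367
grasp_force: 69.5
```

{"op": "jog_arm", "data": {
  "deltas": [
    [0,0,-0.001,0,0,0,0],
    [0,0,0,0,0,0,0]
  ]
}}

```text
t: 17.0
eef_pos: [0.4438, -0.3487, 0.1346]
tool_rot: [-0.0, 0.769, 0.64, 0.0]
contact_force: [5.9, 0.5, -3.8]
gripper_width: 0.368
grasp_force: 69.5
```

Force is being pulled down near the click, as expected. Continuing in 1 mm steps.

{"op": "jog_arm", "data": {
  "deltas": [
    [0,0,-0.001,0,0,0,0],
    [0,0,0,0,0,0,0]
  ]
}}

```text
t: 17.2
eef_pos: [0.4436, -0.3488, 0.1335]
tool_rot: [-0.0, 0.769, 0.64, 0.0]
contact_force: [4.6, 1.7, -3.9]
gripper_width: 0.37
grasp_force: 69.5
```

{"op": "jog_arm", "data": {
  "deltas": [
    [0,0,-0.001,0,0,0,0],
    [0,0,0,0,0,0,0]
  ]
}}

```text
t: 17.4
eef_pos: [0.4433, -0.3489, 0.1324]
tool_rot: [-0.0, 0.769, 0.64, -0.0]
contact_force: [6.0, 1.0, -6.3]
gripper_width: 0.365
grasp_force: 69.7
```

{"op": "jog_arm", "data": {
  "deltas": [
    [0,0,-0.001,0,0,0,0],
    [0,0,0,0,0,0,0]
  ]
}}

```text
t: 17.6
eef_pos: [0.4432, -0.3489, 0.1317]
tool_rot: [-0.0, 0.769, 0.639, -0.0]
contact_force: [4.8, 0.7, -7.7]
gripper_width: 0.368
grasp_force: 69.8
```

{"op": "jog_arm", "data": {
  "deltas": [
    [0,0,-0.001,0,0,0,0],
    [0,0,0,0,0,0,0]
  ]
}}

```text
t: 17.8
eef_pos: [0.4432, -0.3489, 0.1309]
tool_rot: [-0.0, 0.769, 0.639, -0.0]
contact_force: [5.0, 1.3, -6.7]
gripper_width: 0.373
grasp_force: 69.8
```

{"op": "jog_arm", "data": {
  "deltas": [
    [0,0,-0.001,0,0,0,0],
    [0,0,0,0,0,0,0]
  ]
}}

```text
t: 18.0
eef_pos: [0.4431, -0.3489, 0.1301]
tool_rot: [-0.0, 0.769, 0.639, -0.0]
contact_force: [1.9, 2.7, -5.1]
gripper_width: 0.366
grasp_force: 70.0
```

{"op": "jog_arm", "data": {
  "deltas": [
    [0,0,-0.001,0,0,0,0],
    [0,0,0,0,0,0,0]
  ]
}}

```text
t: 18.2
eef_pos: [0.443, -0.3489, 0.1293]
tool_rot: [-0.0, 0.769, 0.639, -0.0]
contact_force: [1.9, 3.9, -0.5]
gripper_width: 0.367
grasp_force: 70.4
```

{"op": "jog_arm", "data": {
  "deltas": [
    [0,0,-0.001,0,0,0,0],
    [0,0,0,0,0,0,0]
  ]
}}

```text
t: 18.4
eef_pos: [0.4432, -0.3489, 0.1283]
tool_rot: [-0.0, 0.769, 0.639, -0.0]
contact_force: [0.3, 3.7, 0.1]
gripper_width: 0.368
grasp_force: 70.5
```

{"op": "jog_arm", "data": {
  "deltas": [
    [0,0,-0.0007,0,0,0,0],
    [0,0,0,0,0,0,0]
  ]
}}

```text
t: 18.6
eef_pos: [0.4433, -0.349, 0.1275]
tool_rot: [-0.0, 0.769, 0.639, -0.0]
contact_force: [0.3, 4.4, 1.2]
gripper_width: 0.368
grasp_force: 70.5
```

{"op": "jog_arm", "data": {
  "deltas": [
    [0,0,-0.0007,0,0,0,0],
    [0,0,0,0,0,0,0]
  ]
}}

```text
t: 18.8
eef_pos: [0.4435, -0.3491, 0.1268]
tool_rot: [-0.0, 0.769, 0.639, 0.0]
contact_force: [0.9, 4.6, 0.3]
gripper_width: 0.371
grasp_force: 70.6
```

{"op": "jog_arm", "data": {
  "deltas": [
    [0,0.0004,-0.0007,0,0,0,0],
    [0,0,0,0,0,0,0]
  ]
}}

```text
t: 19.0
eef_pos: [0.4435, -0.349, 0.1262]
tool_rot: [0.0, 0.769, 0.639, -0.0]
contact_force: [-0.1, 3.4, 0.1]
gripper_width: 0.367
grasp_force: 70.5
```

{"op": "jog_arm", "data": {
  "deltas": [
    [0,0,-0.0007,0,0,0,0],
    [0,0,0,0,0,0,0]
  ]
}}

```text
t: 19.2
eef_pos: [0.4435, -0.349, 0.1256]
tool_rot: [0.0, 0.769, 0.639, -0.0]
contact_force: [0.8, 2.7, 1.6]
gripper_width: 0.369
grasp_force: 70.7
```

{"op": "jog_arm", "data": {
  "deltas": [
    [0,0,-0.0007,0,0,0,0],
    [0,0,0,0,0,0,0]
  ]
}}

```text
t: 19.4
eef_pos: [0.4436, -0.349, 0.1251]
tool_rot: [0.0, 0.769, 0.639, -0.0]
contact_force: [-1.2, 3.7, 4.0]
gripper_width: 0.368
grasp_force: 70.9
```

Resistance is now rising, so this is the stop ring. Continuing to about 10 to 12 N.

{"op": "jog_arm", "data": {
  "deltas": [
    [0,0,-0.0007,0,0,0,0],
    [0,0,0,0,0,0,0]
  ]
}}

```text
t: 19.6
eef_pos: [0.4436, -0.349, 0.1246]
tool_rot: [0.0, 0.769, 0.639, -0.0]
contact_force: [-0.8, 4.6, 6.0]
gripper_width: 0.369
grasp_force: 71.2
```

{"op": "jog_arm", "data": {
  "deltas": [
    [0,0,-0.0007,0,0,0,0],
    [0,0,0,0,0,0,0]
  ]
}}

```text
t: 19.8
eef_pos: [0.4436, -0.349, 0.1241]
tool_rot: [0.0, 0.769, 0.639, -0.0]
contact_force: [-1.1, 4.9, 8.1]
gripper_width: 0.372
grasp_force: 71.6
```

{"op": "jog_arm", "data": {
  "deltas": [
    [0,0,-0.0007,0,0,0,0],
    [0,0,0,0,0,0,0]
  ]
}}

```text
t: 20.0
eef_pos: [0.4436, -0.3491, 0.1236]
tool_rot: [0.0, 0.769, 0.639, -0.0]
contact_force: [-2.3, 5.1, 10.3]
gripper_width: 0.369
grasp_force: 71.8
```

{"op": "jog_arm", "data": {
  "deltas": [
    [0,0,-0.0005,0,0,0,0],
    [0,0,0,0,0,0,0],
    [0,0,0,0,0,0,0]
  ]
}}

```text
t: 20.3
eef_pos: [0.4437, -0.3491, 0.1233]
tool_rot: [0.0, 0.769, 0.639, -0.0]
contact_force: [-2.7, 5.4, 11.5]
gripper_width: 0.365
grasp_force: 72.0
```

Run:
```python
from h import *
c=bot.read_camera('wrist');save('w5',c)
s=bot.read_camera('scene');save('s5',s)
cv2.imwrite('pics/v5.png',np.hstack([cv2.resize(c['img'][230:350,200:330],(400,369),interpolation=cv2.INTER_CUBIC)[:,:,::-1],cv2.resize(s['img'][140:236,260:364],(400,369),interpolation=cv2.INTER_CUBIC)[:,:,::-1]]))
print(bot.get_obs()['contact_force'])
```

```text
[-2.66592804  5.16208742 11.79422833]
```

View pics/v5.png

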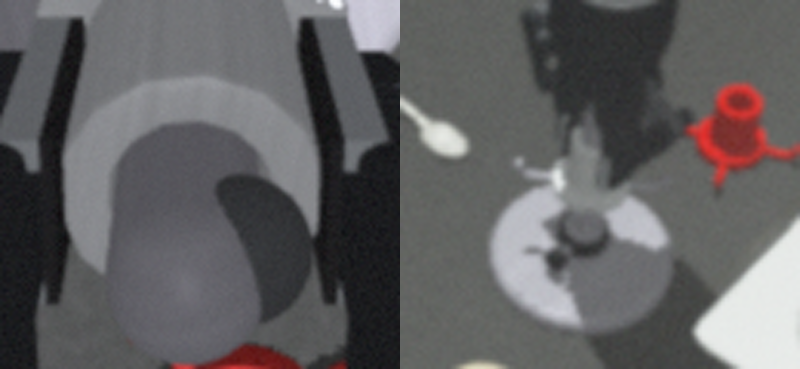

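The wrist crop shows the dark ball sprung out beside the post at crop (275,250), above the sleeve's rim. The force is steady at about 13 N on the ring. Next: unload, let go and withdraw straight up.

{"op": "jog_arm", "data": {
  "deltas": [
    [0,0.0003,0.001,0,0,0,0],
    [0,0.0003,0.001,0,0,0,0],
    [0,0,0,0,0,0,0]
  ]
}}

```text
t: 20.7
eef_pos: [0.4436, -0.3489, 0.1247]
tool_rot: [0.001, 0.769, 0.639, -0.0]
contact_force: [-0.9, 2.7, 5.7]
gripper_width: 0.368
grasp_force: 71.1
```

{"op": "jog_arm", "data": {
  "deltas": [
    [0,0,0,0,0,0,0.5],
    [0,0,0,0,0,0,0.7],
    [0,0,0,0,0,0,1],
    [0,0,0,0,0,0,1],
    [0,0,0,0,0,0,1],
    [0,0,0,0,0,0,1]
  ]
}}

```text
t: 21.3
eef_pos: [0.4435, -0.3482, 0.1242]
tool_rot: [0.0, 0.769, 0.639, -0.0]
contact_force: [0.1, 1.1, 0.3]
gripper_width: 1.001
grasp_force: 0.0
```

{"op": "jog_arm", "data": {
  "deltas": [
    [0,0,0.01,0,0,0,1],
    [0,0,0.02,0,0,0,1],
    [0,0,0.02,0,0,0,1],
    [0,0,0.02,0,0,0,1],
    [0,0,0.02,0,0,0,1],
    [0,0,0.02,0,0,0,1],
    [0,-0.02,0.01,0,0,0,1],
    [0,-0.03,0,0,0,0,1],
    [0,-0.03,0,0,0,0,1],
    [0,0,0,0,0,0,1]
  ]
}}

```text
t: 22.3
eef_pos: [0.4419, -0.4329, 0.2449]
tool_rot: [0.001, 0.771, 0.637, -0.001]
contact_force: [-0.1, -0.1, -0.4]
gripper_width: 0.999
grasp_force: 0.0
```

Run:
```python
from h import *
c=bot.read_camera('wrist');save('w6',c)
s=bot.read_camera('scene');save('s6',s)
cv2.imwrite('pics/v6.png',np.hstack([cv2.resize(c['img'][20:260,130:390],(400,369))[:,:,::-1],cv2.resize(s['img'][140:236,260:364],(400,369),interpolation=cv2.INTER_CUBIC)[:,:,::-1]]))
```

```text
(no output)
```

View pics/v6.png

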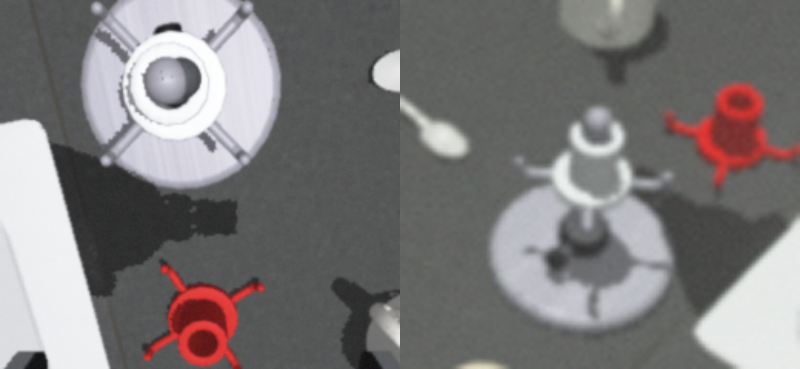

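The crown sits upright on the post: in the scene crop its flange at (593,185) covers the ring. The dark ball shows out above the sleeve's rim at wrist crop (188,80). The red look-alike, spoon and mug look undisturbed, and nothing touches the gripper.

```bash
python3 -c "
from station import bot
print(bot.hand_in())"
```

```text
the job is handed in; nothing more can be done
None
```

The hook crown is on the post with the ball clicked out above it; I pressed it home at about 13 N, let go and handed the job in at about 22 s. The verdict itself was not shown.

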